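Space out the foil trays on the packing table

ROBOT

A 7-joint arm with a two-finger parallel gripper is mounted at the origin on the work surface. World frame = base frame: x ahead of the robot, y to its left, z up, the work surface at z = 0. Lengths are in m, angles in rad, forces in N, time in s.
With the tool pointing down it reaches from about 0.425 to 0.925 m from the base axis. Payload 6.8 kg.
Tool frame: the origin (TCP) lies at the very end of the fingers, on their centre line; the grasp point (between the pads) lies 19 mm behind it; z points along the fingers, y is the line along which they close (so a half turn about z gives the same grasp; the last joint's range is limited). The gripper opens to 88 mm and grips with 3 to 60 N. Pads are 20 mm wide; open, the fingers measure 115 mm over their backs; the gripper's body (75 mm by 178 mm) begins 61 mm behind the grasp point.
Start: joints at [-0.108, 0.477, 0.022, 1.555, -0.011, 1.109, -0.083], TCP at [0.675, 0, 0.223] pointing down, gripper open.
Joint ranges: [-2.96, 2.96], [-0.34, 2.1], [-1.41, 1.46], [0.24, 2.44], [-1.37, 4.51], [0.17, 1.92], [-2.96, 2.96]. Speed limits (rad/s): [2.39, 2.39, 3.14, 3.14, 3.14, 3.14, 3.14].

INTERFACE

Orientations are given as a 3x3 rotation matrix whose columns are the frame's x, y, z axes.
In Python, from rig import robot, vision, order gives the robot as it stands.
- The arm moves only by the shell command python3 -m pendant 'ROWS' [FORCE]. ROWS is JSON, a list that holds one entry, the list of rows, each a list of 7 numbers: the turn, a rotation vector about the tool's x, y, z in degrees, then the shift along the tool's x, y, z in m, then the opening, from 0 (shut) to 1 (fully open). In form: [[[rx, ry, rz, x, y, z, fingers], ...]]. A call has 1 to 10 rows; each row is the pose to reach, as a shift and turn from the pose commanded when the call began, along the tool's axes at that moment; what a row does not reach only later rows make up. A row lasts 1/12 s, in which the tool goes at most 41.7 mm and 7.16 degrees, less where a joint would pass 70% of its speed; a pose out of reach is approached as far as the arm can. A call with a gripper value outside its range is refused whole. The fingers move at their own pace and stop on an object; FORCE is the grip in N (left out, the last holds). Time passes only in rows, so rows that repeat a pose let the fingers close. It gives the time, the measured TCP pose, the force, the opening and the grip force at its end, in the units of the state.
- robot.sense(): the state, without advancing time (a new reading comes with each control period).
- vision.capture(name): name is "scene" or "side" or "wrist"; returns the picture (384x512x3 uint8, blue, green, red); there is no depth.
- vision.camera_info(name): a dict with "fx", "fy", "cx", "cy" (pixels), "R" (3x3) and "t" (3): a world point X has camera coordinates R X + t; the wrist camera has in their place "tool_from_camera" (4x4, takes a point from camera to tool coordinates, whose origin is the TCP and whose axes are the flange's). Camera axes: x right, y down, z forward; pixel columns grow to the right and rows downward; lengths in m; the calibration is good to about 2 mm. A picture is of the moment at which its call begins: read the wrist's pose just before it. camera_info takes no time and is no camera call.
- order.job_done(): hands the job in; it is judged then, once.
The state is a dict: "t": time; "joint_positions": joint angles; "joint_velocities": joint speeds; "tau": joint torques, N m; "ee_pos": TCP position; "eef_rot": TCP orientation; "wrist_force": force on the tool from outside, world axes, zero at the start; "ft_torque": the same for the moment, N m; "width": opening from 0.0 (shut) to 1.0 (fully open); "finger_force": force on a finger pad.
Only numpy, scipy, OpenCV 4.12 (cv2) and the standard library are available. Lean on these libraries where they do the work, as an engineer would, in place of code of your own. Each camera call takes 0.05 s, during which the arm holds its last target. There are 200 camera calls.

TASK

Use the two-footed wooden spacer to set equal gaps in the row of three foil trays, working away from the tray that stands against the steel end stop, which stays where it is. Straddle the middle tray with the spacer and slide it along the table until the spacer's leading foot just meets the first tray, then lift it over onto the last tray and draw that one up to the middle tray in the same way. Finally stand the spacer back where you found it.

Things in the scene. Friction and masses are not known exactly. Their poses are not given: they have to be found in the camera images.
- spacer_grip (a point): beech spacer on two feet, open between them, 0.25 kg; point: centre of its handle, 96 mm above its soles. Handle 70 (x) x 30 (y, grip this) x 52 mm high on a bridge 116 (y) x 70 (x) mm, underside 54, top 70 mm above the soles. Feet at the bridge ends, 16 mm thick (y), inner faces 84, outer 116 mm apart, so gaps come out 36 mm. A similar block, solid below, is not the spacer.
- tray_a_mid (a point): first tray: closed foil food tray with a flat board lid, 110 (x) x 64 (y, along the row) x 42 mm high, about 0.25 kg, loose on the table; point: its centre, 21 mm up. It stands against a steel end stop (a bar 200 x 24 x 30 mm high fixed to the table), which is on its -y side. The row runs from here along this tray's +y axis.
- tray_b_mid (a point): middle tray: closed foil food tray with a flat board lid, 110 (x) x 64 (y, along the row) x 42 mm high, about 0.25 kg, loose on the table; point: its centre, 21 mm up. It starts too far from the first tray, on its +y side, and up to 3 degrees askew.
- tray_c_mid (a point): last tray: closed foil food tray with a flat board lid, 110 (x) x 64 (y, along the row) x 42 mm high, about 0.25 kg, loose on the table; point: its centre, 21 mm up. It starts too far from the middle tray, farther along +y, and up to 3 degrees askew.
Not all that is in view belongs to the job. Leave any green look-alike of the part that bears tray_a_mid alone. Leave any blue or green look-alike of the part that bears spacer_grip alone.

How it is judged:
On the way, in this order (a step that is already met when the one before it is completed fails the run):
1. the middle tray is drawn up to the first, with the spacer down over it (y of tray_b_mid in the frame of tray_a_mid between 0.088 and 0.112 m and x of tray_b_mid in the frame of tray_a_mid between -0.025 and 0.025 m and angle between the x axis of tray_a_mid and the x axis of tray_b_mid, either way round below 0.21 rad and horizontal distance between spacer_grip and tray_b_mid below 0.03 m and height (world z) of spacer_grip below 0.125 m), for 0.2 s.
2. the last tray is drawn up to the middle one, with the spacer down over it (y of tray_c_mid in the frame of tray_b_mid between 0.088 and 0.112 m and x of tray_c_mid in the frame of tray_b_mid between -0.025 and 0.025 m and angle between the x axis of tray_b_mid and the x axis of tray_c_mid, either way round below 0.21 rad and horizontal distance between spacer_grip and tray_c_mid below 0.03 m and height (world z) of spacer_grip below 0.125 m), for 0.2 s.
At the end, for the whole second after the job is handed in: Both gaps between neighbouring trays are the spacer's 36 mm, within 12 mm; neighbours are in line within 25 mm and parallel within 12 degrees; the first tray is within 30 mm of where it was; and the spacer stands upright within 60 mm of where it stood at the start (y of tray_b_mid in the frame of tray_a_mid between 0.088 and 0.112 m and x of tray_b_mid in the frame of tray_a_mid between -0.025 and 0.025 m and angle between the x axis of tray_a_mid and the x axis of tray_b_mid, either way round below 0.21 rad and y of tray_c_mid in the frame of tray_b_mid between 0.088 and 0.112 m and x of tray_c_mid in the frame of tray_b_mid between -0.025 and 0.025 m and angle between the x axis of tray_b_mid and the x axis of tray_c_mid, either way round below 0.21 rad and distance of tray_a_mid from where it was at the start of the episode below 0.03 m and distance of spacer_grip from where it was at the start of the episode below 0.06 m and angle between spacer_grip's own z axis and vertical below 0.17 rad); the robot touches nothing.
It also fails if it takes over 54 s, if anything falls off the work surface, if the arm or the gripper's body presses on something with over 40 N, if the wrist force passes 120 N, or if a joint passes its speed limit or range.

## Working session

There is one attempt and no reset: what is moved stays moved. The work goes in short steps, Python scripts to look and compute and a shell command to move; the robot and the scene stay as the last step left them, time stands still between calls to the robot, and variables do not carry over. Pictures are saved under pics/ and viewed, at most 13 in all, crops included, and the job is handed in when it is done.

```bash
mkdir -p pics; ls; cat > h.py <<'E'
import numpy as np, cv2
from rig import robot, vision, order
E
python3 - <<'E'
from h import *
a=vision.capture("scene");b=vision.capture("side")
cv2.imwrite("pics/a.png",a);cv2.imwrite("pics/b.png",b)
s=robot.sense();print(s["t"],s["ee_pos"],s["eef_rot"])
for n in("scene","side","wrist"):print(vision.camera_info(n))
E
```

```text
pics
0.1 [ 6.74460921e-01 -2.28467166e-05  2.21810908e-01] [[-8.77571641e-07  9.99998728e-01 -1.59520292e-03]
 [ 9.99999996e-01  7.41294803e-07 -8.54297447e-05]
 [-8.54284535e-05 -1.59520299e-03 -9.99998724e-01]]
{'fx': 490.66526632651244, 'fy': 490.66526632651244, 'cx': 250.46786950557993, 'cy': 192.47742640596243, 'R': array([[-0.56930397,  0.82209127, -0.00767648],
       [ 0.59565781,  0.40602558, -0.69306205],
       [-0.56664341, -0.39913553, -0.72083706]]), 't': array([ 0.39512187, -0.28976178,  1.51098336])}
{'fx': 354.081624774129, 'fy': 354.081624774129, 'cx': 250.81247577448005, 'cy': 194.1663083645854, 'R': array([[-0.92444573, -0.38102064,  0.01494511],
       [-0.25100805,  0.57856479, -0.77605267],
       [ 0.28704537, -0.72116992, -0.630491  ]]), 't': array([0.58414975, 0.23874562, 0.57377666])}
{'fx': 337.80562677130246, 'fy': 337.80562677130246, 'cx': 250.96853185284237, 'cy': 187.5447506674155, 'tool_from_camera': array([[ 6.81609929e-05, -9.54338238e-01, -2.98728176e-01,
         8.29370306e-02],
       [ 9.99999655e-01, -1.82385656e-04,  8.10832705e-04,
        -6.79138327e-04],
       [-8.28292389e-04, -2.98728128e-01,  9.54337896e-01,
        -1.61863290e-01],
       [ 0.00000000e+00,  0.00000000e+00,  0.00000000e+00,
         1.00000000e+00]])}
```

View pics/a.png

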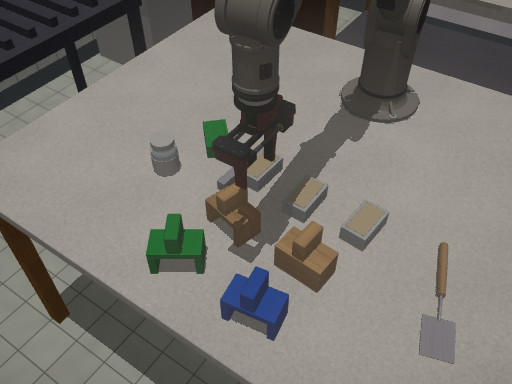

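View pics/b.png

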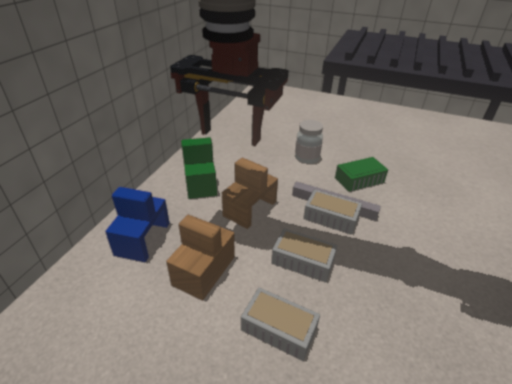

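Scene view: trays are at about (263,170) against the steel bar, (307,197) and (365,222). Candidates for the spacer are wooden (233,213), wooden (306,258), green (177,245) and blue (255,300). The first wooden one seems open underneath, so I'll check it in a close crop.

```bash
python3 - <<'E'
from h import *
a=cv2.imread("pics/a.png");b=cv2.imread("pics/b.png")
u=cv2.resize(a[150:300,190:400],(800,571),interpolation=cv2.INTER_CUBIC)[:, :]
v=cv2.resize(b[150:360,160:350],(540,597),interpolation=cv2.INTER_CUBIC)
u=cv2.resize(u,(420,300));v=cv2.resize(v,(380,420))
o=np.zeros((600,800,3),np.uint8)
u=cv2.resize(a[155:300,195:345],(400,387),interpolation=cv2.INTER_CUBIC);v=cv2.resize(b[150:300,160:290],(400,462),interpolation=cv2.INTER_CUBIC)
o[:387,:400]=u;o[:462,400:]=v
cv2.imwrite("pics/c.png",o)
E
```

```text
(no output)
```

View pics/c.png

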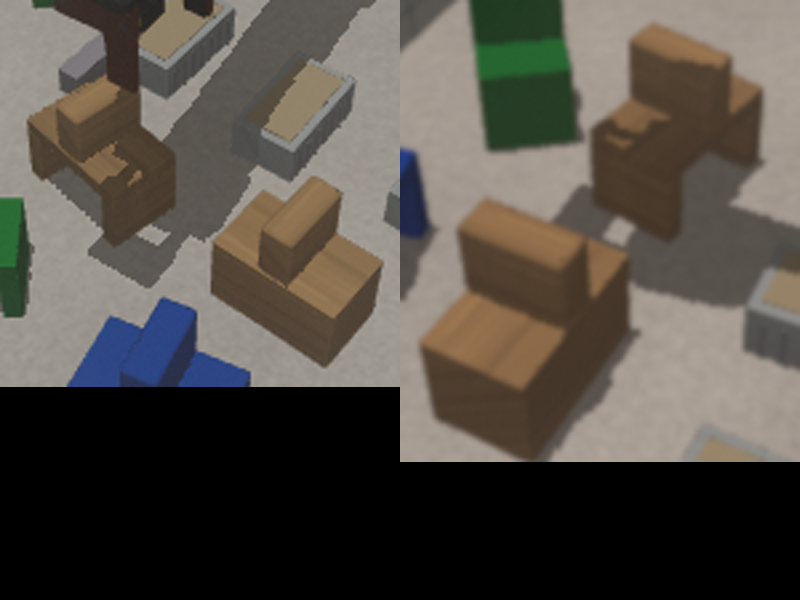

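The crop confirms it: the block at scene (233,213) stands on two feet with light under it, so it is the spacer. The one at (306,258) is solid.

```bash
cat >> h.py <<'E'
def ray(n,px,z,s=None):
    """pixels (N,2) onto plane z"""
    c=vision.camera_info(n); px=np.atleast_2d(np.array(px,float))
    d=np.c_[(px[:,0]-c["cx"])/c["fx"],(px[:,1]-c["cy"])/c["fy"],np.ones(len(px))]
    if n=="wrist":
        s=s or robot.sense(); T=np.array(c["tool_from_camera"]); R=np.array(s["eef_rot"])
        o=R@T[:3,3]+s["ee_pos"]; D=d@(R@T[:3,:3]).T
    else:
        R=np.array(c["R"]); o=-R.T@c["t"]; D=d@R
    return (o+D*((z-o[2])/D[:,2])[:,None])[:,:2]
E
python3 - <<'E'
from h import *
f=lambda x,y:(195+x/2.667,155+y/2.667)
g=lambda x,y:(160+(x-400)/3.077,150+y/3.08)
print("soles",ray("scene",[f(30,180),f(105,245),f(175,210)],0))
print("side soles",ray("side",[g(597,205),g(675,240),g(757,165)],0))
print("side handle top",ray("side",[g(655,25),g(731,55),g(629,38)],.122))
a=cv2.imread("pics/a.png");b=cv2.imread("pics/b.png")
for n,im in(("scene",a),("side",b)):
    h=cv2.cvtColor(im,cv2.COLOR_BGR2HSV)
    print(n,"trays",ray(n,{"scene":[(263,168),(309,192),(367,216)],"side":[(334,206),(306,250),(283,315)]}[n],.042))
im=vision.capture("wrist");cv2.imwrite("pics/d.png",im)
E
```

```text
soles [[ 0.69391382 -0.12823685]
 [ 0.71499105 -0.03010529]
 [ 0.64940245 -0.00213473]]
side soles [[ 0.70500075 -0.0203492 ]
 [ 0.63915124 -0.00945925]
 [ 0.61292293 -0.10871826]]
side handle top [[ 0.68671807 -0.08383758]
 [ 0.62584456 -0.07093799]
 [ 0.69655468 -0.06202022]]
scene trays [[ 0.4978421  -0.0970366 ]
 [ 0.50558352  0.04080891]
 [ 0.49715429  0.1886742 ]]
side trays [[ 0.4819666  -0.10330615]
 [ 0.50360448  0.04240016]
 [ 0.50039212  0.18824221]]
```

View pics/d.png

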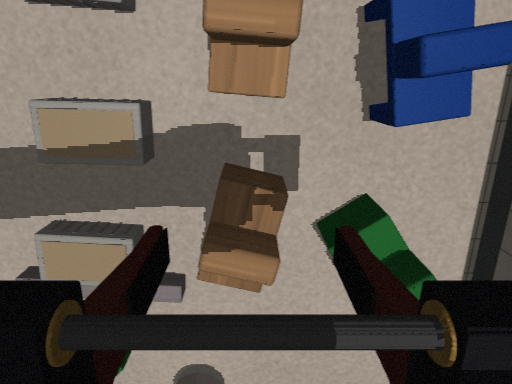

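Wrist view: spacer bridge at about (245,225), turned about 13°. Tray B is at (92,131) and tray A at (90,255), with tray C cut off at the top. I'll move the camera over the row for clean measurements.

```bash
python3 -m pendant '[[[0,0,0,0.03,-0.02,0,1],[0,0,0,0.06,-0.04,0,1],[0,0,0,0.09,-0.06,0,1],[0,0,0,0.12,-0.08,0,1],[0,0,0,0.12,-0.08,0,1],[0,0,0,0.12,-0.08,0,1]]]'
python3 - <<'E'
from h import *
im=vision.capture("wrist");cv2.imwrite("pics/e.png",im)
h=cv2.cvtColor(im,cv2.COLOR_BGR2HSV)
print(robot.sense()["t"],robot.sense()["ee_pos"])
for p in [(92,131)]: print(h[p[1],p[0]])
E
```

```text
t: 0.65
ee_pos: [0.5938, 0.1226, 0.2227]
eef_rot: [[-0.005, 1.0, -0.001], [1.0, 0.005, 0.001], [0.001, -0.001, -1.0]]
wrist_force: [0.0, -1.2, 0.2]
width: 0.998
finger_force: 0.0
0.7 [0.59481812 0.12027136 0.22264413]
[ 15  38 148]
```

View pics/e.png

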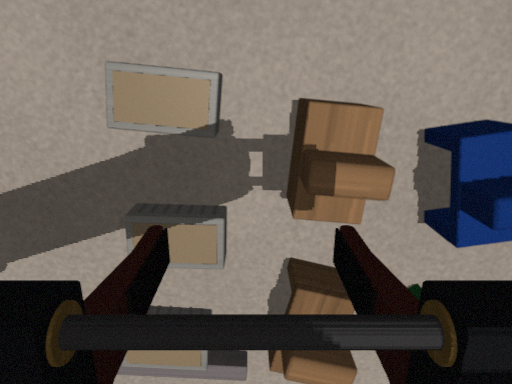

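Wrist view: tray C lid at (162,100), tray B lid at (178,243), tray A at (165,355). The spacer is at the bottom, about (315,320), partly hidden. I'll measure the lids from all the views.

```bash
cat >> h.py <<'E'
def lids(n,im,zz=.042,box=(.40,.62,-.2,.3),area=(.0015,.012)):
    h=cv2.cvtColor(im,cv2.COLOR_BGR2HSV)
    m=cv2.inRange(h,(10,62,50),(25,150,255))
    m=cv2.morphologyEx(m,cv2.MORPH_OPEN,np.ones((3,3)))
    out=[]
    for c in cv2.findContours(m,cv2.RETR_EXTERNAL,cv2.CHAIN_APPROX_NONE)[0]:
        if cv2.contourArea(c)<150: continue
        p=ray(n,c[:,0,:],zz)
        (x,y),(w,l),a=cv2.minAreaRect((p*1000).astype(np.float32))
        if w<l: w,l,a=l,w,a-90
        a=(a+90)%180-90
        px=c[:,0,:].mean(0)
        if box[0]<x/1000<box[1] and box[2]<y/1000<box[3]: print(n,np.round([x,y,w,l,a],1),np.round(px))
    return m
E
python3 - <<'E'
from h import *
im=cv2.imread("pics/e.png");h=cv2.cvtColor(im,cv2.COLOR_BGR2HSV)
print(h[100,160],h[67,150],h[20,300],h[245,200],h[140,350])
lids("wrist",im)
for n in("scene","side"):
    im=vision.capture(n);cv2.imwrite("pics/f_%s.png"%n,im);lids(n,im)
E
```

```text
[ 16  77 149] [ 23  15 140] [ 15  41 149] [ 17  80 137] [ 15 124 140]
wrist [ 484.3 -128.9   93.4   23.5    0. ] [164. 357.]
wrist [526.2  29.9  58.4  48.   -1.7] [191. 243.]
wrist [472.9  41.6  27.   20.9  89.3] [139. 231.]
wrist [505.6 185.4  93.7  47.9  -5.6] [161. 100.]
scene [505.7 187.8  91.9  46.7  -5.2] [365. 219.]
scene [510.   33.   91.1  46.3  -1.7] [304. 193.]
scene [ 486.3 -112.8   91.7   46.3   -3.3] [260. 163.]
side [504.5 188.9  92.4  47.1  -5.2] [281. 316.]
side [508.1  34.8  91.5  46.2  -1.5] [305. 247.]
side [ 484.5 -111.    91.3   44.8   -3.6] [334. 204.]
```

All three views agree on the trays: A (.4855,-.112), yaw -3.4°; B (.509,.034), -1.6°; C (.505,.188), -5.3°. The lid sizes match too. Next is the spacer's handle.

```bash
python3 - <<'E'
from h import *
o=np.zeros((400,800,3),np.uint8)
for i,(n,x,y) in enumerate((("scene",190,170),("side",210,145))):
    im=cv2.imread("pics/f_%s.png"%n); o[:,i*400:i*400+400]=cv2.resize(im[y:y+80,x:x+80],(400,400),interpolation=cv2.INTER_CUBIC)
cv2.imwrite("pics/g.png",o)
E
```

```text
(no output)
```

View pics/g.png

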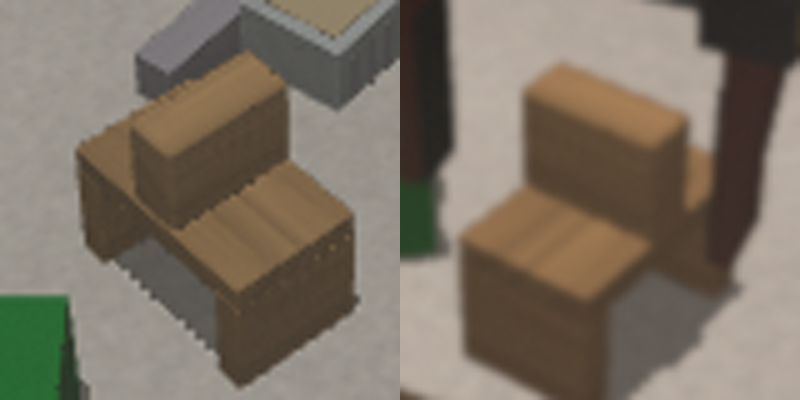

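The crop shows the spacer clearly. The handle's top corners are at scene (216,195), (224,202), (248,187), (240,180) and side (242,157), (268,168), (261,175), (235,163).

```bash
python3 - <<'E'
from h import *
sc=lambda L:[(190+x/5,170+y/5) for x,y in L]
si=lambda L:[(210+(x-400)/5,145+y/5) for x,y in L]
for n,p,z in(("scene",sc([(132,127),(170,158),(288,85),(250,52)]),.122),("side",si([(525,92),(655,152),(688,115),(560,62)]),.122),("scene",sc([(78,152),(238,292),(355,215)]),.07),("side",si([(460,237),(588,302)]),.07)):
    q=ray(n,p,z); print(n,z,q.round(4).tolist(),q.mean(0).round(4))
    for i in range(len(q)-1):
        d=q[i+1]-q[i]; print("  ",np.hypot(*d).round(4),np.degrees(np.arctan2(d[1],d[0])).round(1))
s=robot.sense();print(s["ee_pos"],s["eef_rot"])
E
```

```text
scene 0.122 [[0.6977, -0.086], [0.7031, -0.0615], [0.6387, -0.0448], [0.6314, -0.0706]] [ 0.6677 -0.0657]
   0.0252 77.7
   0.0664 165.5
   0.0268 -105.9
side 0.122 [[0.6938, -0.0589], [0.6288, -0.041], [0.6256, -0.0705], [0.6895, -0.0856]] [ 0.6594 -0.064 ]
   0.0675 164.6
   0.0297 -96.1
   0.0657 -13.3
scene 0.07 [[0.6866, -0.1294], [0.7127, -0.0204], [0.6471, -0.0033]] [ 0.6821 -0.051 ]
   0.1121 76.5
   0.0678 165.4
side 0.07 [[0.7064, -0.0187], [0.6407, -0.0016]] [ 0.6735 -0.0102]
   0.0679 165.4
[0.59566672 0.11829074 0.22255645] [[ 2.16012603e-03  9.99997649e-01  1.89150657e-04]
 [ 9.99997237e-01 -2.15994958e-03 -9.28170725e-04]
 [-9.27759987e-04  1.91155100e-04 -9.99999551e-01]]
```

Spacer at (.664,-.065), yaw about -14.3°. I'll go above it, turning the tool by -75.7°.

```bash
python3 -m pendant '[[[0,0,-7,-0.02,0.007,0,1],[0,0,-14,-0.04,0.014,0,1],[0,0,-21,-0.06,0.021,0,1],[0,0,-28,-0.08,0.028,0,1],[0,0,-35,-0.1,0.035,0,1],[0,0,-42,-0.12,0.042,0,1],[0,0,-49,-0.14,0.049,0,1],[0,0,-56,-0.16,0.056,0,1],[0,0,-63,-0.175,0.063,0,1],[0,0,-70,-0.185,0.069,0,1]]]' && python3 -m pendant '[[[0,0,-5.7,0,0,0,1],[0,0,-5.7,0,0,0,1],[0,0,-5.7,0,0,0,1],[0,0,-5.7,0,0,0,1]]]' && python3 - <<'E'
from h import *
im=vision.capture("wrist");cv2.imwrite("pics/i.png",im)
E
```

```text
t: 1.63
ee_pos: [0.6644, -0.0702, 0.2222]
eef_rot: [[-0.94, 0.342, -0.0], [0.342, 0.94, -0.002], [-0.0, -0.002, -1.0]]
wrist_force: [-0.5, -0.6, -0.5]
width: 1.0
finger_force: 0.0
t: 1.97
ee_pos: [0.6639, -0.0654, 0.2225]
eef_rot: [[-0.968, 0.251, -0.0], [0.251, 0.968, 0.0], [0.0, 0.0, -1.0]]
wrist_force: [-0.2, 0.2, 0.4]
width: 1.001
finger_force: 0.0
```

View pics/i.png

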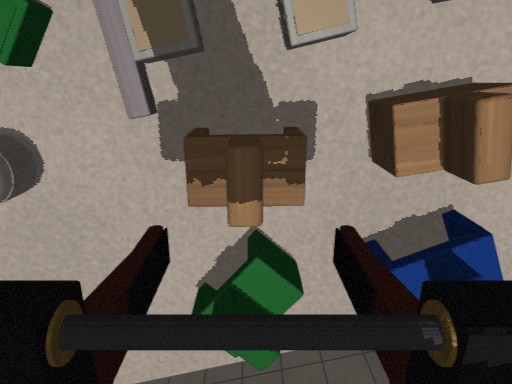

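Wrist view: the spacer's handle is at column 245, rows 140–226. It is square to the fingers and slightly left of centre.

```bash
python3 - <<'E'
from h import *
s=robot.sense();R=np.array(s["eef_rot"])
q=ray("wrist",[(245.5,142),(245.5,225),(228,225),(262,225)],.122,s)
d=np.c_[q-s["ee_pos"][:2],np.zeros(4)]@R
print(q.round(4).tolist(),d.round(4),s["ee_pos"])
E
```

```text
[[0.626, -0.0593], [0.6941, -0.0772], [0.6904, -0.0915], [0.6976, -0.0637]] [[ 0.0382 -0.0039  0.    ]
 [-0.0323 -0.0043 -0.    ]
 [-0.0322 -0.019  -0.    ]
 [-0.0323  0.0097 -0.    ]] [ 0.66393522 -0.06502733  0.22253574]
```

Length (70 mm) and width (29 mm) match. I'll shift by (+.003, -.004), descend 0.141 and close.

```bash
python3 -m pendant '[[[0,0,0,0.003,-0.004,0.02,1],[0,0,0,0.003,-0.004,0.045,1],[0,0,0,0.003,-0.004,0.07,1],[0,0,0,0.003,-0.004,0.095,1],[0,0,0,0.003,-0.004,0.115,1],[0,0,0,0.003,-0.004,0.13,1],[0,0,0,0.003,-0.004,0.14,1],[0,0,0,0.003,-0.004,0.141,1],[0,0,0,0.003,-0.004,0.141,1],[0,0,0,0.003,-0.004,0.141,0.3]]]' 40 && python3 -m pendant '[[[0,0,0,0,0,0,0],[0,0,0,0,0,0,0],[0,0,0,0,0,0,0],[0,0,0,0,0,0,0],[0,0,0,0,0,0,0],[0,0,0,0,0,0,0]]]' 40
```

```text
t: 2.85
ee_pos: [0.6609, -0.068, 0.0828]
eef_rot: [[-0.969, 0.247, 0.002], [0.247, 0.969, -0.0], [-0.002, 0.0, -1.0]]
wrist_force: [0.4, -0.2, 1.1]
width: 0.956
finger_force: 0.0
t: 3.35
ee_pos: [0.6601, -0.0681, 0.0818]
eef_rot: [[-0.969, 0.247, 0.0], [0.247, 0.969, 0.0], [-0.0, 0.0, -1.0]]
wrist_force: [0.1, -0.1, 0.1]
width: 0.51
finger_force: 0.0
```

```bash
python3 -m pendant '[[[0,0,0,0,0,0,0],[0,0,0,0,0,0,0],[0,0,0,0,0,0,0],[0,0,0,0,0,0,0],[0,0,0,0,0,0,0],[0,0,0,0,0,-0.015,0],[0,0,0,0,0,-0.04,0],[0,0,0,0,0,-0.065,0],[0,0,0,0,0,-0.08,0],[0,0,0,0,0,-0.08,0]]]' 40
python3 - <<'E'
from h import *
s=robot.sense();R=np.array(s["eef_rot"])
for p in((.509,.034),(.5066,.0338)): print(R.T@(np.array([*p,s["ee_pos"][2]])-s["ee_pos"]))
E
```

```text
t: 4.18
ee_pos: [0.6623, -0.0678, 0.1652]
eef_rot: [[-0.969, 0.247, 0.006], [0.247, 0.969, 0.0], [-0.006, 0.002, -1.0]]
wrist_force: [-0.0, -0.1, -1.9]
width: 0.341
finger_force: 40.0
[ 0.17367187  0.06081483 -0.00090215]
[ 0.17594809  0.06002831 -0.00091646]
```

Gripped (width 0.341, which is 30 mm). Now over the middle tray.

```bash
python3 -m pendant '[[[0,0,0,0.02,0.007,0,0],[0,0,-2,0.045,0.016,0,0],[0,0,-4,0.07,0.025,0,0],[0,0,-6,0.095,0.034,0,0],[0,0,-8,0.12,0.043,0,0],[0,0,-10,0.14,0.05,0,0],[0,0,-12,0.158,0.056,0,0],[0,0,-12.7,0.1715,0.0615,0,0],[0,0,-12.7,0.1715,0.0615,0,0],[0,0,-12.7,0.1715,0.0615,0,0]]]' && python3 -m pendant '[[[0,0,0,0,0,0,0],[0,0,0,0,0,0,0],[0,0,0,0,0,0,0]]]' && python3 - <<'E'
from h import *
im=vision.capture("side");cv2.imwrite("pics/j.png",im[100:390,180:400])
o=cv2.resize(im[130:370,200:400],(660,600-8),interpolation=cv2.INTER_CUBIC);cv2.imwrite("pics/j.png",o)
E
```

```text
t: 5.02
ee_pos: [0.5088, 0.034, 0.1612]
eef_rot: [[-1.0, 0.028, -0.0], [0.028, 1.0, -0.0], [0.0, -0.0, -1.0]]
wrist_force: [0.2, -1.3, -1.2]
width: 0.34
finger_force: 40.0
t: 5.27
ee_pos: [0.5098, 0.0332, 0.1615]
eef_rot: [[-1.0, 0.03, 0.0], [0.03, 1.0, 0.0], [-0.0, 0.0, -1.0]]
wrist_force: [0.1, -0.6, -2.3]
width: 0.334
finger_force: 40.0
```

View pics/j.png

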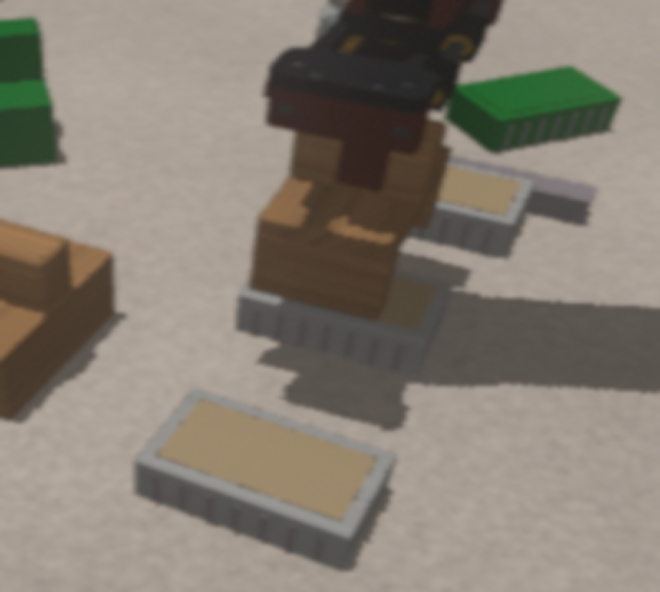

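The spacer hovers square over tray B. I'll check its near foot corners numerically, at crop (250,288) and (387,316).

```bash
python3 - <<'E'
from h import *
p=[(200+x/3.3,130+y/2.467) for x,y in((250,288),(387,316))]
print(ray("side",p,.0805), ray("side",[(200+257/3.3,130+225/2.467),(200+397/3.3,130+250/2.467)],.1505))
E
```

```text
[[0.54876051 0.09118112]
 [0.47591528 0.08786084]] [[0.54630828 0.10056325]
 [0.47859771 0.0961031 ]]
```

```bash
python3 -m pendant '[[[0,0,0,0,0,0.01,0],[0,0,0,0,0,0.022,0],[0,0,0,0,0,0.034,0],[0,0,0,0,0,0.044,0],[0,0,0,0,0,0.053,0],[0,0,0,0,0,0.061,0],[0,0,0,0,0,0.068,0],[0,0,0,0,0,0.074,0],[0,0,0,0,0,0.078,0],[0,0,0,0,0,0.078,0]]]'
```

```text
t: 6.15
ee_pos: [0.5087, 0.0338, 0.0829]
eef_rot: [[-1.0, 0.028, -0.001], [0.028, 1.0, -0.0], [0.001, -0.0, -1.0]]
wrist_force: [-0.7, -0.1, -2.0]
width: 0.341
finger_force: 40.0
```

Now slide along the row, slowly, with a slight -x component to bring B closer into line. I'll stop short of contact first.

```bash
python3 -m pendant '[[[0,0,1.8,0,-0.005,0,0],[0,0,1.8,0.001,-0.01,0,0],[0,0,1.8,0.002,-0.015,0,0],[0,0,1.8,0.003,-0.02,0,0],[0,0,1.8,0.004,-0.025,0,0],[0,0,1.8,0.005,-0.03,0,0],[0,0,1.8,0.006,-0.035,0,0],[0,0,1.8,0.007,-0.04,0,0],[0,0,1.8,0.008,-0.045,0,0],[0,0,1.8,0.009,-0.05,0,0]]]' && python3 -m pendant '[[[0,0,0,0.0001,-0.001,0,0],[0,0,0,0.0002,-0.002,0,0],[0,0,0,0.0003,-0.003,0,0],[0,0,0,0.0003,-0.003,0,0]]]'
```

```text
t: 6.98
ee_pos: [0.4986, -0.0163, 0.0837]
eef_rot: [[-0.998, 0.059, 0.0], [0.059, 0.998, 0.0], [-0.0, 0.0, -1.0]]
wrist_force: [1.6, 2.8, -0.8]
width: 0.339
finger_force: 40.0
t: 7.32
ee_pos: [0.498, -0.019, 0.0835]
eef_rot: [[-0.998, 0.059, -0.001], [0.059, 0.998, -0.0], [0.001, -0.0, -1.0]]
wrist_force: [0.7, 0.8, -0.4]
width: 0.335
finger_force: 40.0
```

```bash
python3 - <<'E'
from h import *
for n in("scene","side"): 
    im=vision.capture(n); lids(n,im)
    if n=="side": cv2.imwrite("pics/k.png",cv2.resize(im[130:370,200:400],(660,592),interpolation=cv2.INTER_CUBIC))
print(robot.sense()["wrist_force"])
E
```

```text
scene [505.7 188.   91.9  46.2  -5.1] [365. 219.]
scene [488.4 -39.6 192.7 157.3  86.9] [283. 178.]
side [504.6 189.3  92.3  46.4  -5.1] [282. 316.]
side [501.1 -32.  211.5 106.   82.7] [321. 229.]
[-0.12803648  0.2972324  -2.03962407]
```

View pics/k.png

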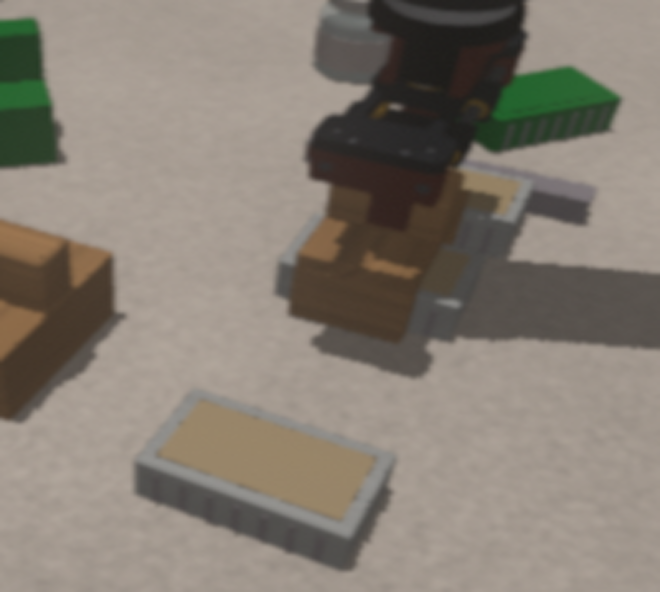

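B is now enclosed and moving with the foot, which is 3–4 mm short of A. I'll creep on until contact.

```bash
python3 -m pendant '[[[0,0,0,0,-0.001,0,0],[0,0,0,0,-0.002,0,0],[0,0,0,0,-0.003,0,0],[0,0,0,0,-0.003,0,0]]]' && python3 -m pendant '[[[0,0,0,0,-0.001,0,0],[0,0,0,0,-0.002,0,0],[0,0,0,0,-0.002,0,0]]]'
```

```text
t: 7.75
ee_pos: [0.4979, -0.0221, 0.0835]
eef_rot: [[-0.998, 0.059, -0.0], [0.059, 0.998, -0.0], [0.0, -0.0, -1.0]]
wrist_force: [0.7, 0.5, -3.6]
width: 0.339
finger_force: 40.0
t: 8.0
ee_pos: [0.4979, -0.0241, 0.0836]
eef_rot: [[-0.998, 0.059, -0.0], [0.059, 0.998, -0.0], [0.0, -0.0, -1.0]]
wrist_force: [0.1, 0.6, -3.0]
width: 0.341
finger_force: 40.0
```

```bash
python3 -m pendant '[[[0,0,0,0,-0.001,0,0],[0,0,0,0,-0.002,0,0],[0,0,0,0,-0.002,0,0]]]'; python3 -m pendant '[[[0,0,0,0,0,0,0],[0,0,0,0,0,0,0]]]'
```

```text
t: 8.25
ee_pos: [0.4979, -0.0258, 0.0837]
eef_rot: [[-0.998, 0.059, 0.0], [0.059, 0.998, 0.0], [-0.0, 0.0, -1.0]]
wrist_force: [0.6, 2.4, -3.6]
width: 0.344
finger_force: 40.0
t: 8.42
ee_pos: [0.4979, -0.0258, 0.0837]
eef_rot: [[-0.998, 0.059, 0.0], [0.059, 0.998, 0.0], [-0.0, 0.0, -1.0]]
wrist_force: [-0.5, 3.3, -3.1]
width: 0.339
finger_force: 40.0
```

Steady 3 N, so contact with A is made. I'll back off 7 mm to free the tray, then lift.

```bash
python3 -m pendant '[[[0,0,0,0,0.003,0,0],[0,0,0,0,0.007,0,0],[0,0,0,0,0.007,0,0],[0,0,0,0,0.007,-0.01,0],[0,0,0,0,0.007,-0.025,0],[0,0,0,0,0.007,-0.04,0],[0,0,0,0,0.007,-0.055,0],[0,0,0,0,0.007,-0.07,0],[0,0,0,0,0.007,-0.078,0],[0,0,0,0,0.007,-0.078,0]]]' && python3 -m pendant '[[[0,0,0,0,0.02,0,0],[0,0,0,0,0.045,0,0],[0,0,0,0,0.07,0,0],[0,0,0,0,0.1,0,0],[0,0,0,0,0.13,0,0],[0,0,0,0,0.15,0,0],[0,0,0,0,0.16,0,0],[0,0,0,0,0.16,0,0],[0,0,0,0,0.16,0,0]]]'
python3 - <<'E'
from h import *
for n in("scene","side"): 
    im=vision.capture(n); lids(n,im)
print(robot.sense()["ee_pos"])
E
```

```text
t: 9.25
ee_pos: [0.4996, -0.019, 0.1639]
eef_rot: [[-0.998, 0.06, 0.004], [0.06, 0.998, -0.0], [-0.004, -0.0, -1.0]]
wrist_force: [-0.4, 0.1, -1.8]
width: 0.336
finger_force: 40.0
t: 10.0
ee_pos: [0.5074, 0.1398, 0.1611]
eef_rot: [[-0.998, 0.059, -0.001], [0.059, 0.998, -0.001], [0.001, -0.001, -1.0]]
wrist_force: [-0.6, -0.1, -2.3]
width: 0.339
finger_force: 40.0
scene [499.  -15.7  91.5  45.2  -3.3] [290. 181.]
scene [437.1 115.5 278.2 148.8  21.6] [354. 192.]
scene [ 487.  -114.7   90.4   46.    -3.3] [260. 163.]
side [519.3  85.6 255.7 129.5  88.1] [293. 273.]
side [ 488.9 -121.1  113.5   65.4  -27.8] [334. 200.]
[0.50768645 0.13860913 0.16124399]
```

B is 0.0995 m from A, in line within 6 mm and parallel. Now over C (.505,.188), yaw -5.3°, and down.

```bash
python3 -m pendant '[[[0,0,0.6,0.002,0.016,0,0],[0,0,1.2,0.004,0.033,0,0],[0,0,1.9,0.0054,0.044,0,0],[0,0,1.9,0.0054,0.049,0,0],[0,0,1.9,0.0054,0.049,0,0],[0,0,1.9,0.0054,0.049,0,0],[0,0,1.9,0.0054,0.049,0.01,0],[0,0,1.9,0.0054,0.049,0.02,0],[0,0,1.9,0.0054,0.049,0.025,0],[0,0,1.9,0.0054,0.049,0.025,0]]]' && python3 - <<'E'
from h import *
im=vision.capture("side");cv2.imwrite("pics/l.png",cv2.resize(im[160:384,190:390],(600,596),interpolation=cv2.INTER_CUBIC))
E
```

```text
t: 10.93
ee_pos: [0.5041, 0.1888, 0.1346]
eef_rot: [[-0.996, 0.093, -0.003], [0.093, 0.996, -0.002], [0.003, -0.002, -1.0]]
wrist_force: [-0.3, -0.6, -1.6]
width: 0.34
finger_force: 40.0
```

View pics/l.png

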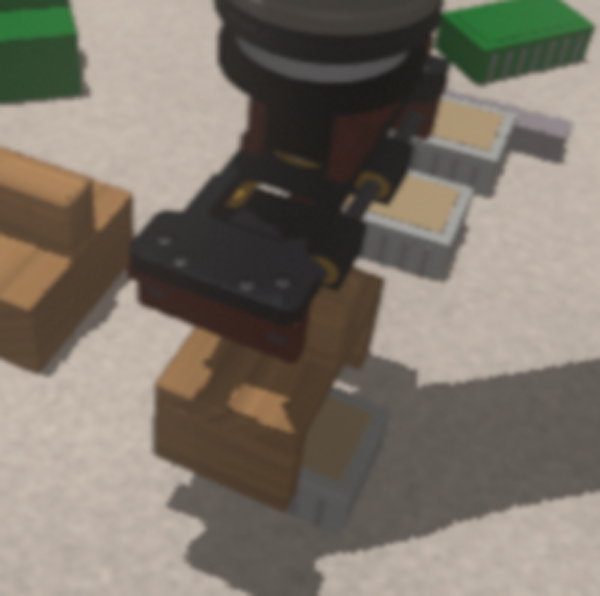

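The spacer straddles C squarely. Descend, then slide.

```bash
python3 -m pendant '[[[0,0,0,0,0,0.01,0],[0,0,0,0,0,0.02,0],[0,0,0,0,0,0.03,0],[0,0,0,0,0,0.039,0],[0,0,0,0,0,0.046,0],[0,0,0,0,0,0.05,0],[0,0,0,0,0,0.053,0],[0,0,0,0,0,0.053,0]]]' && python3 -m pendant '[[[0,0,-0.9,0,-0.005,0,0],[0,0,-1.9,0,-0.01,0,0],[0,0,-1.9,0,-0.015,0,0],[0,0,-1.9,0.0005,-0.02,0,0],[0,0,-1.9,0.001,-0.025,0,0],[0,0,-1.9,0.0015,-0.03,0,0],[0,0,-1.9,0.002,-0.035,0,0],[0,0,-1.9,0.0025,-0.04,0,0],[0,0,-1.9,0.003,-0.045,0,0],[0,0,-1.9,0.0035,-0.05,0,0]]]'
```

```text
t: 11.65
ee_pos: [0.505, 0.19, 0.083]
eef_rot: [[-0.996, 0.092, -0.001], [0.092, 0.996, -0.0], [0.001, -0.0, -1.0]]
wrist_force: [-0.5, 0.5, -2.7]
width: 0.339
finger_force: 40.0
t: 12.48
ee_pos: [0.4972, 0.1404, 0.0838]
eef_rot: [[-0.998, 0.059, 0.0], [0.059, 0.998, 0.0], [-0.0, 0.0, -1.0]]
wrist_force: [1.2, 1.3, -1.4]
width: 0.341
finger_force: 40.0
```

I drifted about 6 mm in -x, so I'll compensate on the rest of the slide and stop about 5 mm short.

```bash
python3 -m pendant '[[[0,0,0,-0.001,-0.006,0,0],[0,0,0,-0.002,-0.012,0,0],[0,0,0,-0.003,-0.018,0,0],[0,0,0,-0.004,-0.024,0,0],[0,0,0,-0.005,-0.03,0,0],[0,0,0,-0.006,-0.036,0,0],[0,0,0,-0.007,-0.042,0,0],[0,0,0,-0.008,-0.048,0,0],[0,0,0,-0.009,-0.054,0,0],[0,0,0,-0.01,-0.059,0,0]]]' && python3 -m pendant '[[[0,0,0,0,-0.001,0,0],[0,0,0,0,-0.002,0,0],[0,0,0,0,-0.002,0,0]]]'
python3 - <<'E'
from h import *
for n in("scene","side"): lids(n,vision.capture(n))
E
```

```text
t: 13.32
ee_pos: [0.5036, 0.0802, 0.0836]
eef_rot: [[-0.998, 0.06, -0.0], [0.06, 0.998, -0.0], [0.0, -0.0, -1.0]]
wrist_force: [-0.2, 2.0, -3.1]
width: 0.342
finger_force: 40.0
t: 13.57
ee_pos: [0.5034, 0.0787, 0.0836]
eef_rot: [[-0.998, 0.06, -0.0], [0.06, 0.998, -0.0], [0.0, -0.0, -1.0]]
wrist_force: [-0.2, 0.0, -3.4]
width: 0.338
finger_force: 40.0
scene [490.5  56.4 189.3 163.7  86.4] [316. 195.]
scene [ 487.  -114.6   90.4   46.2   -3.6] [260. 163.]
side [503.7  63.6 201.   93.7  86.1] [305. 265.]
side [ 469.3 -111.8   60.9   44.8   -2.8] [341. 206.]
```

```bash
python3 -m pendant '[[[0,0,0,0,-0.001,0,0],[0,0,0,0,-0.002,0,0],[0,0,0,0,-0.003,0,0],[0,0,0,0,-0.003,0,0]]]' && python3 -m pendant '[[[0,0,0,0,-0.001,0,0],[0,0,0,0,-0.002,0,0],[0,0,0,0,-0.002,0,0],[0,0,0,0,-0.002,0,0]]]'
```

```text
t: 14.0
ee_pos: [0.5033, 0.0761, 0.0836]
eef_rot: [[-0.998, 0.059, -0.0], [0.059, 0.998, 0.0], [0.0, 0.0, -1.0]]
wrist_force: [-0.5, -0.3, -2.4]
width: 0.34
finger_force: 40.0
t: 14.33
ee_pos: [0.5032, 0.074, 0.0837]
eef_rot: [[-0.998, 0.059, -0.0], [0.059, 0.998, -0.0], [0.0, -0.0, -1.0]]
wrist_force: [0.4, 0.4, -3.2]
width: 0.338
finger_force: 40.0
```

Drawn up. Back off, lift, and move -y along the row, clear of the solid block.

```bash
python3 -m pendant '[[[0,0,0,0,0.003,0,0],[0,0,0,0,0.007,0,0],[0,0,0,0,0.007,0,0],[0,0,0,0,0.007,-0.01,0],[0,0,0,0,0.007,-0.025,0],[0,0,0,0,0.007,-0.04,0],[0,0,0,0,0.007,-0.055,0],[0,0,0,0,0.007,-0.07,0],[0,0,0,0,0.007,-0.078,0],[0,0,0,0,0.007,-0.078,0]]]' && python3 -m pendant '[[[0,0,0,-0.005,-0.02,0,0],[0,0,0,-0.015,-0.045,0,0],[0,0,0,-0.025,-0.07,0,0],[0,0,0,-0.035,-0.095,0,0],[0,0,0,-0.05,-0.115,0,0],[0,0,0,-0.07,-0.12,0,0],[0,0,0,-0.09,-0.12,0,0],[0,0,0,-0.1,-0.12,0,0],[0,0,0,-0.1,-0.12,0,0],[0,0,0,-0.1,-0.12,0,0]]]'
python3 - <<'E'
from h import *
for n in("scene","side"): lids(n,vision.capture(n))
s=robot.sense();print(s["ee_pos"],s["eef_rot"]);R=np.array(s["eef_rot"])
print(R.T@(np.array([.660,-.068,.0815])-s["ee_pos"]))
E
```

```text
t: 15.17
ee_pos: [0.5049, 0.0814, 0.1639]
eef_rot: [[-0.998, 0.06, 0.004], [0.06, 0.998, 0.001], [-0.004, 0.001, -1.0]]
wrist_force: [-0.3, 0.4, -3.0]
width: 0.342
finger_force: 40.0
t: 16.0
ee_pos: [0.5956, -0.0439, 0.1608]
eef_rot: [[-0.998, 0.058, -0.002], [0.058, 0.998, 0.0], [0.002, 0.0, -1.0]]
wrist_force: [-0.4, 0.1, -2.0]
width: 0.34
finger_force: 40.0
scene [506.   84.5  92.   46.3  -3.4] [325. 200.]
scene [524.2 -83.7 178.8 163.3  85.1] [264. 177.]
side [504.4  85.6  91.7  46.1  -3.5] [300. 267.]
side [497.5 -13.8  92.1  45.3  -2.9] [317. 232.]
side [ 484.8 -113.3   91.7   44.1   -3.4] [334. 203.]
[ 0.59501948 -0.0439613   0.16117309] [[-9.98299802e-01  5.82630584e-02 -1.70918462e-03]
 [ 5.82630204e-02  9.98301265e-01  7.20473325e-05]
 [ 1.71047886e-03 -2.76574204e-05 -9.99998537e-01]]
[-0.06640689 -0.0202097   0.07956018]
```

Both pitches measure 99–100 mm, with all three trays in line. Now put the spacer back.

```bash
python3 -m pendant '[[[0,0,2,-0.015,-0.004,0,0],[0,0,5,-0.032,-0.01,0,0],[0,0,8,-0.05,-0.015,0,0],[0,0,10.9,-0.062,-0.019,0,0],[0,0,10.9,-0.066,-0.02,0,0],[0,0,10.9,-0.066,-0.02,0.015,0],[0,0,10.9,-0.066,-0.02,0.035,0],[0,0,10.9,-0.066,-0.02,0.055,0],[0,0,10.9,-0.066,-0.02,0.068,0],[0,0,10.9,-0.066,-0.02,0.074,0]]]' && python3 -m pendant '[[[0,0,0,0,0,0.003,0],[0,0,0,0,0,0.005,0],[0,0,0,0,0,0.006,0],[0,0,0,0,0,0.006,0],[0,0,0,0,0,0.006,0]]]'
```

```text
t: 16.93
ee_pos: [0.6588, -0.068, 0.0855]
eef_rot: [[-0.969, 0.245, -0.004], [0.245, 0.969, 0.0], [0.004, -0.001, -1.0]]
wrist_force: [0.0, 1.3, -2.1]
width: 0.337
finger_force: 40.0
t: 17.35
ee_pos: [0.6616, -0.0685, 0.0825]
eef_rot: [[-0.969, 0.247, 0.001], [0.247, 0.969, -0.0], [-0.001, 0.0, -1.0]]
wrist_force: [-0.3, -0.2, -2.2]
width: 0.341
finger_force: 40.0
```

```bash
python3 -m pendant '[[[0,0,0,0,0,0.0007,0],[0,0,0,0,0,0.0014,0],[0,0,0,0,0,0.0014,0],[0,0,0,0,0,0.0014,0]]]' && python3 -m pendant '[[[0,0,0,0,0,0,0.5],[0,0,0,0,0,0,0.8],[0,0,0,0,0,0,1],[0,0,0,0,0,0,1],[0,0,0,0,0,0,1],[0,0,0,0,0,0,1],[0,0,0,0,0,0,1],[0,0,0,0,0,0,1],[0,0,0,0,0,0,1],[0,0,0,0,0,0,1]]]'
```

```text
t: 17.68
ee_pos: [0.6618, -0.0685, 0.0816]
eef_rot: [[-0.969, 0.247, 0.002], [0.247, 0.969, -0.0], [-0.002, 0.0, -1.0]]
wrist_force: [-2.2, -0.3, 7.2]
width: 0.342
finger_force: 40.0
t: 18.52
ee_pos: [0.661, -0.0684, 0.0802]
eef_rot: [[-0.969, 0.247, -0.0], [0.247, 0.969, 0.0], [0.0, 0.0, -1.0]]
wrist_force: [0.8, 0.4, -0.8]
width: 0.996
finger_force: 0.0
```

```bash
python3 -m pendant '[[[0,0,0,0,0,-0.015,1],[0,0,0,0,0,-0.035,1],[0,0,0,0,0,-0.06,1],[0,0,0,0,0,-0.09,1],[0,0,0,0,0,-0.12,1],[0,0,0,0,0,-0.15,1],[0,0,0,0,0,-0.17,1],[0,0,0,0,0,-0.18,1],[0,0,0,0,0,-0.18,1],[0,0,0,0,0,-0.18,1]]]'
python3 - <<'E'
from h import *
for n in("scene","side"):
    im=vision.capture(n);lids(n,im)
cv2.imwrite("pics/m.png",im)
E
```

```text
t: 19.35
ee_pos: [0.6607, -0.0685, 0.2596]
eef_rot: [[-0.969, 0.247, -0.0], [0.247, 0.969, -0.0], [0.0, -0.0, -1.0]]
wrist_force: [0.1, -1.0, -0.3]
width: 1.001
finger_force: 0.0
scene [506.   84.5  92.   46.3  -3.4] [325. 200.]
scene [499.  -15.8  91.5  45.3  -3.3] [290. 181.]
scene [ 486.8 -114.4   90.4   45.7   -4.1] [259. 163.]
side [504.4  85.7  91.8  46.2  -3.5] [300. 267.]
side [497.2 -13.9  92.2  46.6  -4.8] [317. 232.]
side [ 484.5 -113.4   90.3   43.7   -3.5] [334. 203.]
```

View pics/m.png

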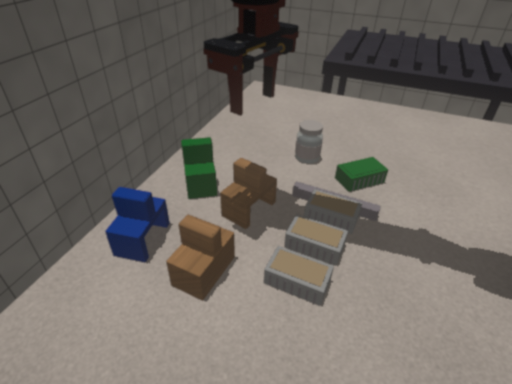

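The spacer stands upright in its old spot at (248,192). The three trays are evenly spaced at (334,203), (317,232) and (300,267), and the arm is clear.

```bash
python3 -c "
from h import *
print(order.job_done())"
```

```text
the job is handed in; nothing more can be done
None
```

The job is handed in: both tray gaps measured within about 2 mm of 36 mm, the first tray moved only about 2 mm, and the spacer is back upright where it stood, though no verdict was returned.

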